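Close up the dish lids in a round tin and add the seventh

TASK

Swing the tin's cover open past upright and leave it open. Slide the dish lids in the tin round along its wall, without lifting them out, until there is room for one more, then set the seventh lid down in that place, not dropping it, so that all seven lie flat in the tin, one in the middle and six round it. Leave the two small bowls and the shaker where they stand.

Things in the scene. Friction and masses are not known exactly. Their poses are not given: they have to be found in the camera images.
- tin: round green tin, fixed on a low wooden board whose flat top is 37 mm above the table: outer diameter 200 mm, inner 194 mm, wall 42 mm high. Its flat floor (cork liner) lies 6 mm above the board. Origin: centre of the underside; z up; +y points to the cover's hinge, -y to its pull tab.
- tin_floor (a point): centre of the tin's inner floor. Seven dish lids fit flat only as one in the middle and six along the wall, centres 60 to 67 mm from here. At the start one lies in the middle and five along the wall: three side by side (60 degrees between centres, seen from here) and two singles, with three gaps of 80 degrees between centres (about 24 mm between edges). The pattern may be turned any way.
- cover (a joint): round green cover of the tin, 204 mm in diameter, on a stiff hinge: it stays where it is left; about 3 N at the tab moves it. Value in rad: 0 shut (level), grows as the tab side rises, 1.57 upright, 2.4 at its stop. Starts ajar at 0.05 to 0.45. The hinge axis runs along the tin's x axis at y = +108 mm, z = 46 mm in the tin's frame.
- cover_tab (a point): point on the flat steel pull tab that sticks out of the cover's rim opposite the hinge, 234 mm from the hinge axis, 15 mm in from the tab's end. The tab is 18 mm wide (along the tin's x axis: the width to pinch), 8 mm thick, sticks out 37 mm beyond the rim and turns with the cover; pinched across its width it turns between the fingers.
- lid_1: dish lid, one of seven alike: white disc, 60 mm in diameter, 8 mm thick, with an upright round wooden knob in its middle (15 mm in diameter, from 8 to 31 mm above the underside), 0.09 kg. Origin: centre of the underside, z up along the knob. It starts flat in the tin, along the wall or in the middle (which one is where varies), free to slide.
- lid_2: dish lid, one of seven alike: white disc, 60 mm in diameter, 8 mm thick, with an upright round wooden knob in its middle (15 mm in diameter, from 8 to 31 mm above the underside), 0.09 kg. Origin: centre of the underside, z up along the knob. It starts flat in the tin, along the wall or in the middle (which one is where varies), free to slide.
- lid_3: dish lid, one of seven alike: white disc, 60 mm in diameter, 8 mm thick, with an upright round wooden knob in its middle (15 mm in diameter, from 8 to 31 mm above the underside), 0.09 kg. Origin: centre of the underside, z up along the knob. It starts flat in the tin, along the wall or in the middle (which one is where varies), free to slide.
- lid_4: dish lid, one of seven alike: white disc, 60 mm in diameter, 8 mm thick, with an upright round wooden knob in its middle (15 mm in diameter, from 8 to 31 mm above the underside), 0.09 kg. Origin: centre of the underside, z up along the knob. It starts flat in the tin, along the wall or in the middle (which one is where varies), free to slide.
- lid_5: dish lid, one of seven alike: white disc, 60 mm in diameter, 8 mm thick, with an upright round wooden knob in its middle (15 mm in diameter, from 8 to 31 mm above the underside), 0.09 kg. Origin: centre of the underside, z up along the knob. It starts flat in the tin, along the wall or in the middle (which one is where varies), free to slide.
- lid_6: dish lid, one of seven alike: white disc, 60 mm in diameter, 8 mm thick, with an upright round wooden knob in its middle (15 mm in diameter, from 8 to 31 mm above the underside), 0.09 kg. Origin: centre of the underside, z up along the knob. It starts flat in the tin, along the wall or in the middle (which one is where varies), free to slide.
- lid_7: dish lid, one of seven alike: white disc, 60 mm in diameter, 8 mm thick, with an upright round wooden knob in its middle (15 mm in diameter, from 8 to 31 mm above the underside), 0.06 to 0.13 kg. Origin: centre of the underside, z up along the knob. This is the seventh, which starts upright on the wooden board (top 37 mm above the table), to the right of the tin.
- red_ramekin: bystander: small white bowl with red filling, 65 mm wide, 37 mm high, standing on the wooden board. Origin: centre of the underside.
- plain_ramekin: bystander: small empty white bowl, 65 mm wide, 37 mm high, standing on the table. Origin: centre of the underside.
- white_shaker: bystander: white shaker, 41 mm wide, 84 mm high, standing on the table. Origin: centre of the underside.
There are look-alikes about, which are no part of the job. What is shaped like the lid_7 but blue, purple or turquoise is not meant.

How it is judged:
By the outcome, as a careful person would: the job done as asked, in the order asked, and still so for the second after the job is handed in, with the robot touching nothing.
It also fails if it takes over 61 s, if anything falls off the work surface, if the arm or the gripper's body presses on something with over 40 N, if the wrist force passes 120 N, or if a joint passes its speed limit or range.

ROBOT

A 7-joint arm with a two-finger parallel gripper is mounted at the origin on a cart in front of the work surface, level with it; the furniture and walls round the work are solid. World frame = base frame: x ahead of the robot, y to its left, z up, the work surface at z = 0. Lengths are in m, angles in rad, forces in N, time in s.
With the tool pointing down it reaches from about 0.4 to 0.75 m from the base axis. Payload 19.5 kg.
Tool frame: the origin (TCP) lies midway between the tips of the shut fingers; the grasp point (between the pads) lies 19 mm behind it; z points along the fingers, y is the direction in which the jaws open and shut (so a half turn about z gives the same grasp; the last joint's range is limited). The gripper opens to 85 mm and grips with 20 to 120 N. Pads are 22 mm wide; open, the fingers measure 114 mm over their backs; the gripper's body (76 mm by 85 mm) begins 54 mm behind the grasp point. The pads swing forward as they close: fully open they stand 13 mm farther back than shut.
Start: joints at [1.102, 0.707, -0.028, 1.485, 0.022, 0.951, -0.075], TCP at [0.238, -0.523, 0.231] pointing down, gripper open.
Joint ranges: [-2.71, 2.71], [-0.32, 2.16], [-1.57, 1.52], [0, 2.45], [-1.46, 4.6], [0, 2.02], [-2.83, 2.83]. Speed limits (rad/s): [1.89, 1.89, 2.57, 2.57, 3.01, 3.01, 3.01].

INTERFACE

Orientations are given as a unit quaternion [w, x, y, z].
In Python, from rig import robot gives the robot as it stands.
- The arm moves only by the tool carry_out, never from a script. Its argument "plan" is a list of rows, each an object of numbers: "x", "y", "z": the shift along the tool's x, y, z in m; "yaw": the turn about the tool's z in degrees; "hand": the finger opening in m, from 0 to 0.0854. In form: [{"x": .., "y": .., "z": .., "yaw": .., "hand": ..}, ...]. A call has 1 to 20 rows; each row is the pose to reach, as a shift and turn from the pose measured when the call began, along the tool's axes at that moment; what a row does not reach only later rows make up. A row lasts 1/10 s, in which the tool goes at most 50 mm and 8.59 degrees, less where a joint would pass 70% of its speed; a pose out of reach is approached as far as the arm can. A call with a gripper value outside its range is refused whole. The fingers move at their own pace and stop on an object; the grip force is fixed at half the most. Time passes only in rows, so rows that repeat a pose let the fingers close. It gives the time, the measured TCP pose, the force and the opening at its end, in the units of the state.
- robot.observe(): the state, without advancing time (a new reading comes with each control period).
- robot.get_image(name): name is "scene" or "top" or "wrist"; returns a dict with "pixels" (480x640x3 uint8, blue, green, red), "depth" (480x640 float32, m along the optical axis (not along the pixel's ray), 0 where there is no reading), "K" (3x3 intrinsics, pixels), "R" (3x3) and "t" (3): a world point X has camera coordinates R X + t; the wrist camera has in their place "hand_eye" (4x4, takes a point from camera to tool coordinates, whose origin is the TCP and whose axes are the flange's). Camera axes: x right, y down, z forward; pixel columns grow to the right and rows downward; lengths in m; the calibration is good to about 2 mm. A picture is of the moment at which its call begins: read the wrist's pose just before it.
- robot.job_done(): hands the job in, once; it reports no verdict.
The state is a dict: "clock": time; "q": joint angles; "joint_velocities": joint speeds; "joint_efforts": joint torques, N m; "tool_pos": TCP position; "tcp_rot": TCP orientation; "force": force on the tool from outside, world axes, zero at the start; "ft_torque": the same for the moment, N m; "gripper_width": finger opening in m.
Only numpy, scipy, OpenCV 4.12 (cv2) and the standard library are available. Lean on these libraries where they do the work, as an engineer would, in place of code of your own. Each camera call takes 0.05 s, during which the arm holds its last target. There are 200 camera calls.

## Working session

There is one attempt and no reset: what is moved stays moved. The work goes in short steps, Python scripts to look and compute and a tool call to move; the robot and the scene stay as the last step left them, time stands still between calls to the robot, and variables do not carry over. Pictures are saved under pics/ and viewed, about 8 in all and at most 12, crops included, and the job is handed in when it is done.

Besides the shell and the picture viewer there is one more tool, called after "Request:" as name(argument=value, ...) on one line, values as JSON. carry_out: Moves the arm, as the interface text tells. Its arguments: {"type":"object","properties":{"plan":{"type":"array"}},"required":["plan"]}

```bash
ls; mkdir -p pics; cat > h.py <<'E'
import numpy as np, cv2
from rig import robot
def snap(n):
    s=robot.observe(); im=robot.get_image(n); im['s']=s; return im
def cloud(im):
    v,u=np.mgrid[0:480,0:640]; d=im['depth']; K=im['K']
    P=np.stack([(u-K[0,2])/K[0,0]*d,(v-K[1,2])/K[1,1]*d,d],-1)
    if 'R' in im: W=(P-im['t'])@im['R']
    else:
        from scipy.spatial.transform import Rotation as Ro
        w,x,y,z=im['s']['tcp_rot']; T=im['hand_eye']
        W=(P@T[:3,:3].T+T[:3,3])@Ro.from_quat([x,y,z,w]).as_matrix().T+im['s']['tool_pos']
    W[d==0]=np.nan
    return W
E
python3 - <<'E'
from h import *
s=robot.observe(); print(s)
for n in ['top','scene']:
    im=snap(n); cv2.imwrite(f'pics/{n}0.png',im['pixels']); np.savez(f'pics/{n}0.npz',**{k:v for k,v in im.items() if k!='s'})
    print(n,im['K'],im['R'],im['t'])
E
```

```text
pics
{'clock': 0.0, 'q': array([ 1.10230268,  0.7070866 , -0.02764484,  1.48500019,  0.02202381,
        0.95087074, -0.07548458]), 'joint_velocities': array([ 3.92071962e-04, -1.48158140e-03, -2.17847168e-03,  7.63641608e-05,
        1.08701030e-03, -3.50920599e-04, -2.46681442e-04]), 'joint_efforts': array([ 7.50356430e-04, -8.83222103e+01,  1.23500582e+00, -2.36168665e+01,
        1.70122460e-02,  6.48506975e-03, -1.15814720e-05]), 'tool_pos': array([ 0.23792421, -0.52318514,  0.23083634]), 'tcp_rot': array([-5.14931711e-04,  9.77311679e-01,  2.11805572e-01, -1.29169277e-04]), 'force': array([-0.19110517,  0.15501983, -0.16043266]), 'ft_torque': array([ 0.00963406,  0.02211925, -0.00832029]), 'gripper_width': 0.08493046428139338}
top [[478.95052683   0.         315.71696775]
 [  0.         478.95052683 228.203274  ]
 [  0.           0.           1.        ]] [[ 2.79386568e-04 -9.99975978e-01 -6.92566553e-03]
 [-9.86099674e-01  8.75234951e-04 -1.66152542e-01]
 [ 1.66154612e-01  6.87581731e-03 -9.86075742e-01]] [-0.17334441  0.47226258  1.14255662]
scene [[448.82830717   0.         318.21368635]
 [  0.         448.82830717 239.11965137]
 [  0.           0.           1.        ]] [[ 0.57937933 -0.81474177  0.02270341]
 [-0.40940309 -0.31499493 -0.85625189]
 [ 0.70477564  0.4867998  -0.51605935]] [-0.44064503  0.21352542  0.96173098]
```

View pics/top0.png

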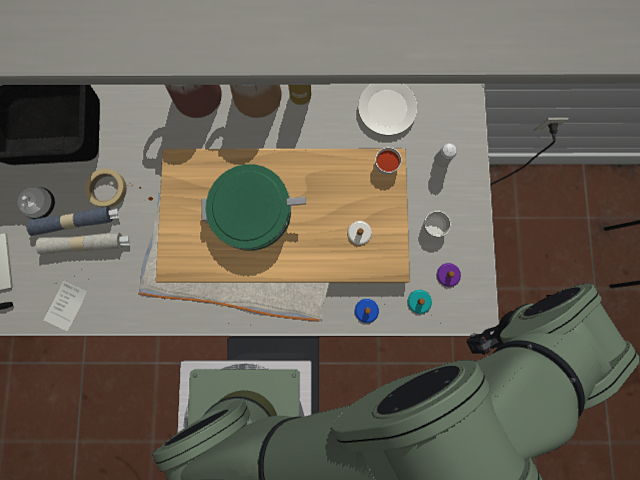

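View pics/scene0.png

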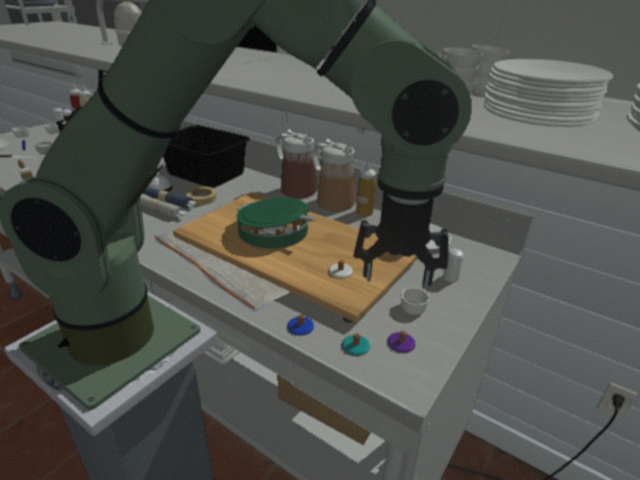

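The top view shows the tin and cover at (248,207), with the tab at (297,201) to the right. There is a white lid at (360,233) on the board. The look-alikes are blue (367,311), turquoise (419,301) and purple (449,274), all on the table. Only the white one on the board, right of the tin, fits lid_7.

```bash
cat > m0.py <<'E'
from h import *
im=dict(np.load('pics/top0.npz')); W=cloud(im); px=im['pixels']
hsv=cv2.cvtColor(px,cv2.COLOR_BGR2HSV); g=(hsv[...,0]>60)&(hsv[...,0]<95)&(hsv[...,1]>100)
u=np.arange(640)[None]; v=np.arange(480)[:,None]
g&=(u>195)&(u<300)&(v>155)&(v<255)&np.isfinite(W[...,2])
P=W[g&(W[...,2]>.07)]; c=P.mean(0); print('cover',c,len(P),P.min(0),P.max(0))
A=np.c_[P[:,:2],np.ones(len(P))]
k=np.ones(len(P),bool)
for _ in range(4):
    co=np.linalg.lstsq(A[k],P[k,2],rcond=None)[0]; r=P[:,2]-A@co; k=abs(r)<.004
print('plane',co,k.sum(),'tilt',np.arctan(np.hypot(*co[:2])),'dir up',np.degrees(np.arctan2(co[1],co[0])))
print('z at c',co@[c[0],c[1],1])
t=(u>291)&(u<308)&(v>193)&(v<209)&(W[...,2]>.08); Q=W[t]; print('tab',len(Q),Q.mean(0),Q.min(0),Q.max(0))
for nm,(a,b) in {'lid7knob':(361,231),'lid7':(353,236),'board':(330,260),'hingeleft':(203,209)}.items(): print(nm,W[b,a])
t=(u>345)&(u<375)&(v>218)&(v<248)&(W[...,2]>.042); Q=W[t]; print('lid7 pts',np.median(Q,0),Q.min(0),Q.max(0)); Q=Q[Q[:,2]>.06]; print('knob',len(Q),Q.mean(0))
c1=px[180:280,200:460]; s=dict(np.load('pics/scene0.npz'))['pixels'][180:380,210:470]
cv2.imwrite('pics/crop0.png',np.vstack([cv2.resize(c1,(780,300),interpolation=2)]))
E
python3 m0.py
```

```text
cover [ 0.51507684 -0.01202777  0.10203005] 5392 [ 0.41555585 -0.11204096  0.07671457] [0.61580812 0.08804109 0.11874233]
plane [ 0.00763518 -0.12690195  0.09677498] 4833 tilt 0.12645308390231372 dir up -86.55689200570357
z at c 0.10223403497561022
tab 108 [ 0.52337766 -0.1337477   0.11692245] [ 0.51416064 -0.1491866   0.10980392] [ 0.53294187 -0.11860105  0.12353239]
lid7knob [ 0.46049243 -0.28247727  0.06743848]
lid7 [ 0.45126929 -0.26448975  0.04826228]
board [ 0.39371943 -0.2083868   0.03707749]
hingeleft [0.51058206 0.09478157 0.08798986]
lid7 pts [ 0.4594255  -0.27790634  0.04543137] [ 0.4317643  -0.31417368  0.04201134] [ 0.48956866 -0.25021336  0.0717305 ]
knob 32 [ 0.46038251 -0.2795766   0.06531364]
```

View pics/crop0.png

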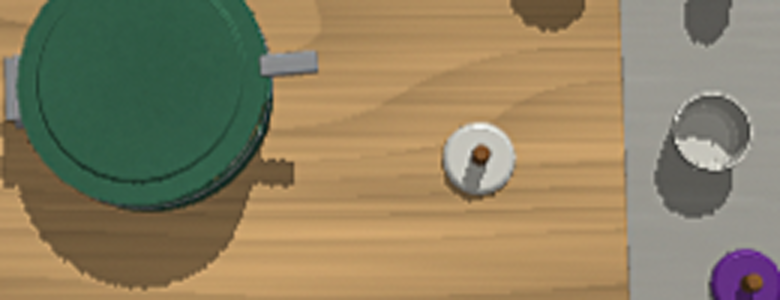

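Confirmed: the white lid on the board (crop 480,160) is lid_7. The cover is at about 0.127 rad. Its tab points along azimuth -86.3°, with the tab point at about (0.523,-0.1345,0.113). I'll approach above the tab.

Request:
carry_out(plan=[{"x":0.045,"y":-0.025,"z":0,"yaw":-8,"hand":0.045},{"x":0.09,"y":-0.05,"z":0,"yaw":-16,"hand":0.045},{"x":0.13,"y":-0.073,"z":0,"yaw":-24,"hand":0.045},{"x":0.17,"y":-0.096,"z":0,"yaw":-32,"hand":0.045},{"x":0.21,"y":-0.119,"z":0,"yaw":-40,"hand":0.045},{"x":0.25,"y":-0.142,"z":0,"yaw":-48,"hand":0.045},{"x":0.29,"y":-0.164,"z":0,"yaw":-56,"hand":0.045},{"x":0.33,"y":-0.186,"z":0,"yaw":-63,"hand":0.045},{"x":0.37,"y":-0.208,"z":0.02,"yaw":-69.2,"hand":0.045},{"x":0.42,"y":-0.236,"z":0.04,"yaw":-69.2,"hand":0.045},{"x":0.42,"y":-0.236,"z":0.06,"yaw":-69.2,"hand":0.045},{"x":0.42,"y":-0.236,"z":0.07,"yaw":-69.2,"hand":0.045},{"x":0.42,"y":-0.236,"z":0.07,"yaw":-69.2,"hand":0.045}])

```text
clock: 1.4
tool_pos: [0.5216, -0.135, 0.1601]
tcp_rot: [-0.001, 0.684, 0.729, -0.001]
force: [0.2, 0.7, -0.3]
gripper_width: 0.0448
```

Request:
carry_out(plan=[{"x":0,"y":0.001,"z":0.03,"yaw":0,"hand":0.045},{"x":0,"y":0.001,"z":0.055,"yaw":0,"hand":0.045},{"x":0,"y":0.001,"z":0.065,"yaw":0,"hand":0.045},{"x":0,"y":0.001,"z":0.065,"yaw":0,"hand":0.04},{"x":0,"y":0.001,"z":0.065,"yaw":0,"hand":0.005},{"x":0,"y":0.001,"z":0.065,"yaw":0,"hand":0.005},{"x":0,"y":0.001,"z":0.065,"yaw":0,"hand":0.005},{"x":0,"y":0.001,"z":0.065,"yaw":0,"hand":0.005},{"x":0,"y":0.001,"z":0.065,"yaw":0,"hand":0.005}])

```text
clock: 2.3
tool_pos: [0.5247, -0.1353, 0.0968]
tcp_rot: [0.001, 0.684, 0.729, 0.001]
force: [10.6, -1.8, 0.8]
gripper_width: 0.0167
```

```bash
python3 - <<'E'
from h import *
s=robot.observe(); p=s['tool_pos']; print(p,s['gripper_width'])
hx=-0.0645*.1088+.5151; hinge=np.array([.5081,.0968,.083]); d=np.array([.0645,-.998])
r=(p[:2]-hinge[:2])@d; z=p[2]+.019-.083; print('r,z',r,z,np.hypot(r,z))
t0=np.arctan2(z,r); R=np.hypot(r,z)
t=t0
for t in np.linspace(t0,1.95,34)[1:]:
    print('x %.3f z %.3f th %.2f'%(r-R*np.cos(t), -(R*np.sin(t)-z), t))
E
```

```text
[ 0.52473318 -0.13527601  0.09680538] 0.01665701826418166
r,z 0.23268469394685407 0.03280538329973039 0.23498587185314648
x 0.002 z -0.013 th 0.19
x 0.005 z -0.025 th 0.25
x 0.009 z -0.038 th 0.30
x 0.013 z -0.050 th 0.36
x 0.018 z -0.062 th 0.41
x 0.023 z -0.073 th 0.47
x 0.029 z -0.085 th 0.52
x 0.036 z -0.096 th 0.58
x 0.043 z -0.106 th 0.63
x 0.051 z -0.117 th 0.69
x 0.060 z -0.126 th 0.74
x 0.069 z -0.135 th 0.80
x 0.078 z -0.144 th 0.85
x 0.088 z -0.152 th 0.91
x 0.098 z -0.160 th 0.96
x 0.109 z -0.167 th 1.02
x 0.120 z -0.174 th 1.07
x 0.132 z -0.179 th 1.13
x 0.144 z -0.185 th 1.18
x 0.156 z -0.189 th 1.24
x 0.168 z -0.193 th 1.29
x 0.180 z -0.196 th 1.35
x 0.193 z -0.199 th 1.40
x 0.206 z -0.201 th 1.46
x 0.219 z -0.202 th 1.51
x 0.232 z -0.202 th 1.57
x 0.244 z -0.202 th 1.62
x 0.257 z -0.201 th 1.68
x 0.270 z -0.199 th 1.73
x 0.283 z -0.197 th 1.79
x 0.295 z -0.194 th 1.84
x 0.308 z -0.190 th 1.90
x 0.320 z -0.185 th 1.95
```

Request:
carry_out(plan=[{"x":0.002,"y":0,"z":-0.013,"yaw":0,"hand":0.005},{"x":0.005,"y":0,"z":-0.025,"yaw":0,"hand":0.005},{"x":0.009,"y":0,"z":-0.038,"yaw":0,"hand":0.005},{"x":0.013,"y":0,"z":-0.05,"yaw":0,"hand":0.005},{"x":0.018,"y":0,"z":-0.062,"yaw":0,"hand":0.005},{"x":0.023,"y":0,"z":-0.073,"yaw":0,"hand":0.005},{"x":0.029,"y":0,"z":-0.085,"yaw":0,"hand":0.005},{"x":0.036,"y":0,"z":-0.096,"yaw":0,"hand":0.005},{"x":0.043,"y":0,"z":-0.106,"yaw":0,"hand":0.005},{"x":0.051,"y":0,"z":-0.117,"yaw":0,"hand":0.005},{"x":0.06,"y":0,"z":-0.126,"yaw":0,"hand":0.005},{"x":0.069,"y":0,"z":-0.135,"yaw":0,"hand":0.005},{"x":0.078,"y":0,"z":-0.144,"yaw":0,"hand":0.005},{"x":0.088,"y":0,"z":-0.152,"yaw":0,"hand":0.005},{"x":0.098,"y":0,"z":-0.16,"yaw":0,"hand":0.005},{"x":0.109,"y":0,"z":-0.167,"yaw":0,"hand":0.005},{"x":0.109,"y":0,"z":-0.167,"yaw":0,"hand":0.005}])

```text
clock: 4.0
tool_pos: [0.5181, -0.0248, 0.2654]
tcp_rot: [0.002, 0.684, 0.73, 0.002]
force: [10.8, 3.3, -6.0]
gripper_width: 0.0166
```

Request:
carry_out(plan=[{"x":0.011,"y":0,"z":-0.006,"yaw":0,"hand":0.005},{"x":0.022,"y":0,"z":-0.011,"yaw":0,"hand":0.005},{"x":0.034,"y":0,"z":-0.017,"yaw":0,"hand":0.005},{"x":0.046,"y":0,"z":-0.021,"yaw":0,"hand":0.005},{"x":0.058,"y":0,"z":-0.025,"yaw":0,"hand":0.005},{"x":0.07,"y":0,"z":-0.028,"yaw":0,"hand":0.005},{"x":0.083,"y":0,"z":-0.031,"yaw":0,"hand":0.005},{"x":0.096,"y":0,"z":-0.033,"yaw":0,"hand":0.005},{"x":0.109,"y":0,"z":-0.034,"yaw":0,"hand":0.005},{"x":0.122,"y":0,"z":-0.034,"yaw":0,"hand":0.005},{"x":0.134,"y":0,"z":-0.034,"yaw":0,"hand":0.005},{"x":0.147,"y":0,"z":-0.033,"yaw":0,"hand":0.005},{"x":0.16,"y":0,"z":-0.031,"yaw":0,"hand":0.005},{"x":0.173,"y":0,"z":-0.029,"yaw":0,"hand":0.005},{"x":0.185,"y":0,"z":-0.026,"yaw":0,"hand":0.005},{"x":0.198,"y":0,"z":-0.022,"yaw":0,"hand":0.005},{"x":0.198,"y":0,"z":-0.022,"yaw":0,"hand":0.005}])

```text
clock: 5.7
tool_pos: [0.5063, 0.1746, 0.2889]
tcp_rot: [0.003, 0.683, 0.73, 0.005]
force: [11.2, 2.9, 8.4]
gripper_width: 0.016
```

Request:
carry_out(plan=[{"x":0.012,"y":0,"z":0.006,"yaw":0,"hand":0.005},{"x":0.022,"y":0,"z":0.011,"yaw":0,"hand":0.005},{"x":0.022,"y":0,"z":0.011,"yaw":0,"hand":0.005},{"x":0.022,"y":0,"z":0.011,"yaw":0,"hand":0.05},{"x":0.022,"y":0,"z":0.011,"yaw":0,"hand":0.05},{"x":0.022,"y":0,"z":0.011,"yaw":0,"hand":0.05},{"x":0.022,"y":0,"z":-0.02,"yaw":0,"hand":0.05},{"x":0.022,"y":0,"z":-0.05,"yaw":0,"hand":0.05},{"x":-0.02,"y":0,"z":-0.06,"yaw":0,"hand":0.05},{"x":-0.06,"y":0,"z":-0.06,"yaw":0,"hand":0.04},{"x":-0.1,"y":0,"z":-0.06,"yaw":0,"hand":0.03},{"x":-0.14,"y":0,"z":-0.06,"yaw":0,"hand":0.03},{"x":-0.18,"y":0,"z":-0.06,"yaw":0,"hand":0.03},{"x":-0.2,"y":0,"z":-0.06,"yaw":0,"hand":0.03},{"x":-0.2,"y":0,"z":-0.06,"yaw":0,"hand":0.03},{"x":-0.2,"y":0,"z":-0.06,"yaw":0,"hand":0.03}])

```text
clock: 7.3
tool_pos: [0.5188, -0.0249, 0.3486]
tcp_rot: [0.003, 0.683, 0.73, 0.005]
force: [-1.1, 0.8, 0.5]
gripper_width: 0.0302
```

```bash
python3 - <<'E'
from h import *
im=snap('wrist'); print(im['s']['tool_pos'],im['s']['clock']); print(im['hand_eye'])
cv2.imwrite('pics/w1.png',im['pixels']); W=cloud(im); np.savez('pics/w1.npz',W=W,px=im['pixels'])
im=snap('top'); cv2.imwrite('pics/t1.png',im['pixels']);np.savez('pics/t1.npz',W=cloud(im),px=im['pixels'])
E
```

```text
[ 0.51882207 -0.02491492  0.34856499] 7.3
[[-5.49285939e-04 -9.59163541e-01 -2.82851553e-01  7.38473125e-02]
 [ 9.99999505e-01 -7.61398566e-04  6.39982617e-04  6.50573834e-04]
 [-8.29210759e-04 -2.82851061e-01  9.59163484e-01 -1.41853608e-01]
 [ 0.00000000e+00  0.00000000e+00  0.00000000e+00  1.00000000e+00]]
```

View pics/w1.png

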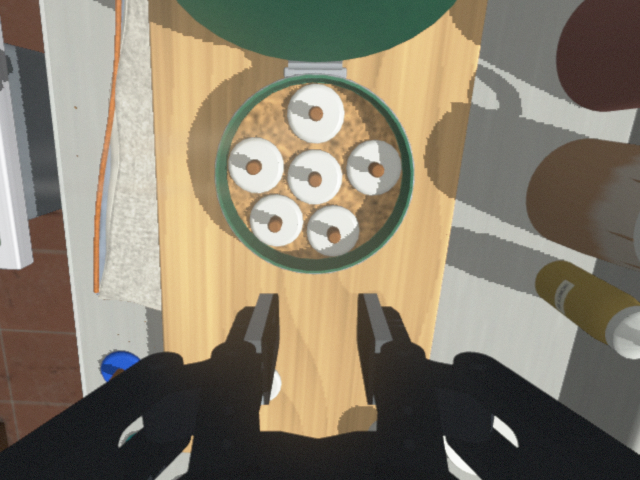

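The wrist view shows the cover open. The lids' knobs are at (316,113), (254,166), (275,223), (334,235) and (377,170), with the middle one at (315,178). Next I locate them.

```bash
cat > lids.py <<'E'
from h import *
def measure(W,px,c=np.array([.515,-.011]),zb=.043,verbose=1):
    d2=np.hypot(W[...,0]-c[0],W[...,1]-c[1])
    rim=(W[...,2]>.075)&(W[...,2]<.083)&(d2>.085)&(d2<.108)
    P=W[rim][:,:2]
    A=np.c_[2*P,np.ones(len(P))]; s=np.linalg.lstsq(A,(P**2).sum(1),rcond=None)[0]
    tc=s[:2]; print('tin centre',tc.round(4),'r',np.sqrt(s[2]+tc@tc).round(4),len(P))
    m=((W[...,2]>zb+.024)&(W[...,2]<zb+.036)&(d2<.085)).astype(np.uint8)
    n,l,st,_=cv2.connectedComponentsWithStats(m)
    out=[]
    for i in range(1,n):
        if st[i,4]<12: continue
        p=W[l==i]; p=np.r_[np.median(p,0)]; v=p[:2]-tc
        out.append((np.degrees(np.arctan2(v[1],v[0])),np.hypot(*v),p,st[i,4]))
    out.sort(key=lambda o:o[0])
    for a,r,p,k in out: print('ang %7.1f r %.4f'%(a,r),p.round(4),k)
    w=((W[...,2]>zb+.004)&(W[...,2]<zb+.012)&(d2<.097)).astype(np.uint8)
    for a,r,p,k in out:   # disc: fit circle of disc-top points nearest this knob
        q=W[(w>0)&(np.hypot(W[...,0]-p[0],W[...,1]-p[1])<.034)][:,:2]
        # min enclosing circle
        (x,y),rr=cv2.minEnclosingCircle((q*1e4).astype(np.float32)); x/=1e4;y/=1e4
        v=np.array([x,y])-tc; print('  disc %.4f %.4f R %.4f  ang %.1f r %.4f'%(x,y,rr/1e4,np.degrees(np.arctan2(v[1],v[0])),np.hypot(*v)))
E
python3 - <<'E'
from lids import *
for f in ['w1','t1']:
    d=np.load(f'pics/{f}.npz'); measure(d['W'],d['px'])
d=np.load('pics/t1.npz');W=d['W']; P=W[(W[...,2]>.16)&(W[...,2]<.29)&(W[...,1]>.08)&(W[...,1]<.25)&(abs(W[...,0]-.51)<.12)&(d['px'][...,1]>d['px'][...,2]*1.3)]
print(len(P)); 
if len(P)>20:
    k=np.polyfit(P[:,2],P[:,1],1); print('cover theta', np.pi/2+np.arctan(k[0]))
E
```

```text
tin centre [ 0.5179 -0.0072] r 0.0991 3125
ang  -127.3 r 0.0650 [ 0.4785 -0.059   0.0725] 153
ang   -81.9 r 0.0009 [ 0.518  -0.0082  0.0725] 159
ang   -67.7 r 0.0647 [ 0.5425 -0.0671  0.0727] 148
ang    11.7 r 0.0643 [0.5808 0.0058 0.0725] 170
ang    92.7 r 0.0642 [0.5149 0.0569 0.0725] 178
ang   173.2 r 0.0640 [4.543e-01 3.000e-04 7.260e-02] 168
  disc 0.4765 -0.0607 R 0.0313  ang -127.7 r 0.0676
  disc 0.5180 -0.0088 R 0.0296  ang -84.3 r 0.0016
  disc 0.5424 -0.0671 R 0.0340  ang -67.8 r 0.0647
  disc 0.5814 0.0053 R 0.0297  ang 11.2 r 0.0647
  disc 0.5149 0.0569 R 0.0295  ang 92.7 r 0.0642
  disc 0.4519 0.0006 R 0.0316  ang 173.2 r 0.0665
tin centre [ 0.5165 -0.0113] r 0.0992 255
ang  -127.5 r 0.0662 [ 0.4762 -0.0638  0.0731] 29
ang  -107.6 r 0.0014 [ 0.516  -0.0127  0.0729] 29
ang   -67.7 r 0.0640 [ 0.5407 -0.0705  0.0729] 29
ang     8.6 r 0.0653 [ 0.581  -0.0016  0.0722] 15
ang   173.8 r 0.0645 [ 0.4523 -0.0043  0.0718] 32
  disc 0.4743 -0.0636 R 0.0329  ang -128.9 r 0.0672
  disc 0.5150 -0.0110 R 0.0324  ang 166.7 r 0.0015
  disc 0.5427 -0.0700 R 0.0315  ang -66.0 r 0.0643
  disc 0.5791 -0.0102 R 0.0300  ang 1.0 r 0.0627
  disc 0.4536 -0.0058 R 0.0315  ang 175.0 r 0.0631
0
```

Request:
carry_out(plan=[{"x":0.005,"y":0.01,"z":0.01,"yaw":-8.5,"hand":0.032},{"x":0.01,"y":0.02,"z":0.02,"yaw":-17,"hand":0.032},{"x":0.015,"y":0.03,"z":0.03,"yaw":-25.5,"hand":0.032},{"x":0.02,"y":0.04,"z":0.04,"yaw":-34,"hand":0.032},{"x":0.023,"y":0.05,"z":0.05,"yaw":-42.5,"hand":0.032},{"x":0.023,"y":0.063,"z":0.06,"yaw":-51,"hand":0.032},{"x":0.023,"y":0.063,"z":0.08,"yaw":-59.5,"hand":0.032},{"x":0.023,"y":0.063,"z":0.1,"yaw":-68,"hand":0.032},{"x":0.023,"y":0.063,"z":0.12,"yaw":-76,"hand":0.032},{"x":0.023,"y":0.063,"z":0.14,"yaw":-84,"hand":0.032},{"x":0.023,"y":0.063,"z":0.15,"yaw":-92,"hand":0.032},{"x":0.023,"y":0.063,"z":0.15,"yaw":-98,"hand":0.032},{"x":0.023,"y":0.063,"z":0.15,"yaw":-98,"hand":0.032},{"x":0.023,"y":0.063,"z":0.15,"yaw":-98,"hand":0.032}])

```text
clock: 8.8
tool_pos: [0.5819, 0.0042, 0.1995]
tcp_rot: [0.006, -0.102, 0.995, 0.001]
force: [0.2, -0.2, -0.1]
gripper_width: 0.032
```

```bash
python3 - <<'E'
from lids import *
im=snap('wrist'); s=im['s']; print(s['tool_pos'],s['tcp_rot'],s['q'],s['gripper_width'])
cv2.imwrite('pics/w2.png',im['pixels']); W=cloud(im); np.savez('pics/w2.npz',W=W,px=im['pixels']); measure(W,0)
E
```

```text
[0.58187277 0.00424435 0.19953255] [ 0.00576511 -0.10232216  0.994734    0.00109927] [ 0.28014491  0.82492608 -0.71433099  1.5044027   0.5969892   1.02589157
  1.19177732] 0.03199020046732
tin centre [ 0.5178 -0.0077] r 0.0991 6398
ang  -127.0 r 0.0651 [ 0.4786 -0.0597  0.0725] 524
ang   -82.5 r 0.0015 [ 0.518  -0.0092  0.0727] 426
ang   -67.9 r 0.0647 [ 0.5421 -0.0677  0.0726] 423
ang    11.2 r 0.0639 [0.5805 0.0047 0.0726] 360
ang    92.7 r 0.0634 [0.5148 0.0556 0.0726] 427
ang   173.7 r 0.0633 [ 0.4549 -0.0008  0.0725] 545
  disc 0.4776 -0.0621 R 0.0314  ang -126.5 r 0.0676
  disc 0.5182 -0.0093 R 0.0297  ang -76.7 r 0.0016
  disc 0.5421 -0.0677 R 0.0340  ang -67.9 r 0.0647
  disc 0.5812 0.0050 R 0.0296  ang 11.3 r 0.0646
  disc 0.5149 0.0563 R 0.0297  ang 92.6 r 0.0641
  disc 0.4542 -0.0007 R 0.0296  ang 173.7 r 0.0640
```

View pics/w2.png

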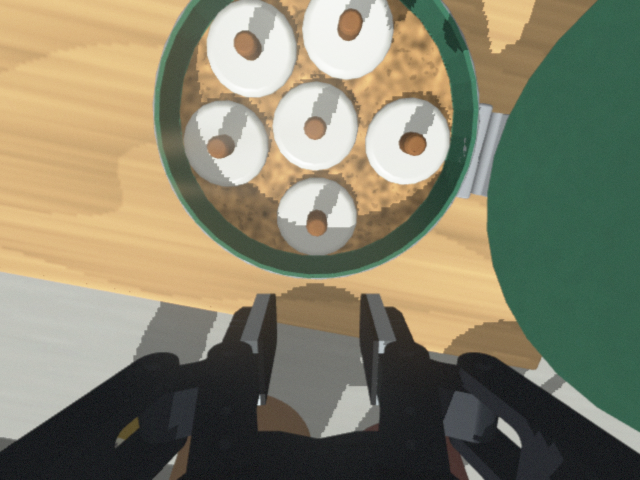

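Request:
carry_out(plan=[{"x":0.001,"y":0.001,"z":0.045,"yaw":0,"hand":0.032},{"x":0.001,"y":0.001,"z":0.09,"yaw":0,"hand":0.032},{"x":0.001,"y":0.001,"z":0.12,"yaw":0,"hand":0.032},{"x":0.001,"y":0.001,"z":0.135,"yaw":0,"hand":0.032},{"x":0.001,"y":0.001,"z":0.143,"yaw":0,"hand":0.032},{"x":0.001,"y":0.001,"z":0.143,"yaw":0,"hand":0.032},{"x":0.001,"y":0.001,"z":0.143,"yaw":0,"hand":0.01},{"x":0.001,"y":0.001,"z":0.143,"yaw":0,"hand":0.01},{"x":0.001,"y":0.001,"z":0.143,"yaw":0,"hand":0.01},{"x":0.001,"y":0.001,"z":0.143,"yaw":0,"hand":0.01}])

```text
clock: 9.85
tool_pos: [0.583, 0.0054, 0.0582]
tcp_rot: [0.007, -0.102, 0.995, 0.001]
force: [-1.0, 0.2, 7.0]
gripper_width: 0.0118
```

Request:
carry_out(plan=[{"x":0.0,"y":-0.002,"z":-0.001,"yaw":2,"hand":0.01},{"x":0.0,"y":-0.005,"z":-0.001,"yaw":4.5,"hand":0.01},{"x":0.001,"y":-0.008,"z":-0.001,"yaw":7,"hand":0.01},{"x":0.001,"y":-0.011,"z":-0.001,"yaw":10,"hand":0.01},{"x":0.002,"y":-0.014,"z":-0.001,"yaw":12.5,"hand":0.01},{"x":0.0025,"y":-0.017,"z":-0.001,"yaw":15.5,"hand":0.01},{"x":0.0035,"y":-0.02,"z":-0.001,"yaw":18,"hand":0.01},{"x":0.0045,"y":-0.0235,"z":-0.001,"yaw":21.5,"hand":0.01},{"x":0.0045,"y":-0.0235,"z":-0.001,"yaw":21.5,"hand":0.01},{"x":0.0045,"y":-0.0235,"z":-0.001,"yaw":21.5,"hand":0.01}])

```text
clock: 10.85
tool_pos: [0.5835, -0.0185, 0.0592]
tcp_rot: [0.007, 0.085, 0.996, 0.002]
force: [0.2, 0.8, -0.7]
gripper_width: 0.0122
```

Request:
carry_out(plan=[{"x":0,"y":0,"z":0,"yaw":0,"hand":0.032},{"x":0,"y":0,"z":0,"yaw":0,"hand":0.032},{"x":0,"y":0,"z":-0.03,"yaw":0,"hand":0.032},{"x":0,"y":0,"z":-0.065,"yaw":-4,"hand":0.032},{"x":0.02,"y":0.01,"z":-0.08,"yaw":-12,"hand":0.032},{"x":0.035,"y":0.025,"z":-0.08,"yaw":-20,"hand":0.032},{"x":0.05,"y":0.035,"z":-0.08,"yaw":-28,"hand":0.032},{"x":0.06,"y":0.045,"z":-0.08,"yaw":-36,"hand":0.032},{"x":0.07,"y":0.055,"z":-0.08,"yaw":-44,"hand":0.032},{"x":0.08,"y":0.061,"z":-0.08,"yaw":-52,"hand":0.032},{"x":0.08,"y":0.061,"z":-0.08,"yaw":-60,"hand":0.032},{"x":0.08,"y":0.061,"z":-0.08,"yaw":-68,"hand":0.032},{"x":0.08,"y":0.061,"z":-0.08,"yaw":-75,"hand":0.032},{"x":0.08,"y":0.061,"z":-0.08,"yaw":-75,"hand":0.032},{"x":0.08,"y":0.061,"z":-0.08,"yaw":-75,"hand":0.032}])

```text
clock: 12.35
tool_pos: [0.5138, 0.0549, 0.1385]
tcp_rot: [0.007, -0.538, 0.843, -0.002]
force: [-0.6, 0.3, 0.3]
gripper_width: 0.0324
```

```bash
python3 - <<'E'
from lids import *
im=snap('wrist'); s=im['s']; print(s['tool_pos'],s['tcp_rot'],s['q'][6],s['gripper_width'])
cv2.imwrite('pics/w3.png',im['pixels']); W=cloud(im); np.savez('pics/w3.npz',W=W,px=im['pixels']); measure(W,0,c=np.array([.5178,-.0077]))
E
```

```text
[0.51382636 0.05490431 0.1385105 ] [ 0.00669698 -0.53768086  0.84311886 -0.00224123] 1.6795966362803028 0.03243116640469489
tin centre [ 0.5182 -0.007 ] r 0.0987 9350
ang  -127.3 r 0.0642 [ 0.4792 -0.058   0.0726] 705
ang  -106.5 r 0.0023 [ 0.5175 -0.0092  0.0727] 691
ang   -68.8 r 0.0648 [ 0.5416 -0.0675  0.0727] 873
ang    -8.3 r 0.0623 [ 0.5798 -0.016   0.0726] 677
ang    93.4 r 0.0625 [0.5144 0.0554 0.0725] 576
ang   174.5 r 0.0639 [ 0.4546 -0.0009  0.0725] 742
  disc 0.4811 -0.0542 R 0.0316  ang -128.2 r 0.0600
  disc 0.5181 -0.0092 R 0.0297  ang -90.4 r 0.0022
  disc 0.5425 -0.0663 R 0.0333  ang -67.7 r 0.0641
  disc 0.5798 -0.0160 R 0.0340  ang -8.3 r 0.0623
  disc 0.5144 0.0580 R 0.0315  ang 93.3 r 0.0651
  disc 0.4522 -0.0006 R 0.0316  ang 174.5 r 0.0663
```

Request:
carry_out(plan=[{"x":-0.001,"y":0,"z":0.04,"yaw":0,"hand":0.032},{"x":-0.001,"y":0,"z":0.065,"yaw":0,"hand":0.032},{"x":-0.001,"y":0,"z":0.078,"yaw":0,"hand":0.032},{"x":-0.001,"y":0,"z":0.078,"yaw":0,"hand":0.032},{"x":-0.001,"y":0,"z":0.078,"yaw":0,"hand":0.01},{"x":-0.001,"y":0,"z":0.078,"yaw":0,"hand":0.01},{"x":-0.001,"y":0,"z":0.078,"yaw":0,"hand":0.01},{"x":-0.001,"y":0,"z":0.078,"yaw":0,"hand":0.01}])

```text
clock: 13.2
tool_pos: [0.5158, 0.0563, 0.0618]
tcp_rot: [0.008, -0.538, 0.843, -0.003]
force: [-2.6, 0.1, 9.1]
gripper_width: 0.0117
```

```bash
python3 - <<'E'
import numpy as np
c=np.array([.518,-.0075]); r=.064; k=.0634
tx=np.array([-.423,-.906]); ty=np.array([-.906,.423])
p=lambda a:c+.064*np.array([np.cos(np.radians(a)),np.sin(np.radians(a))])
for a in np.linspace(93.2,115.5,9): d=p(a)-p(93.2); print(round(d@tx,4),round(d@ty,4))
E
```

```text
0.0 0.0
0.0015 0.0027
0.0032 0.0053
0.005 0.0079
0.0069 0.0103
0.009 0.0127
0.0111 0.0149
0.0133 0.0171
0.0157 0.0191
```

Request:
carry_out(plan=[{"x":0.0015,"y":0.0025,"z":-0.001,"yaw":0,"hand":0.01},{"x":0.003,"y":0.0055,"z":-0.001,"yaw":0,"hand":0.01},{"x":0.005,"y":0.008,"z":-0.001,"yaw":0,"hand":0.01},{"x":0.007,"y":0.0105,"z":-0.001,"yaw":0,"hand":0.01},{"x":0.009,"y":0.0125,"z":-0.001,"yaw":0,"hand":0.01},{"x":0.011,"y":0.015,"z":-0.001,"yaw":0,"hand":0.01},{"x":0.0135,"y":0.017,"z":-0.001,"yaw":0,"hand":0.01},{"x":0.0155,"y":0.019,"z":-0.001,"yaw":0,"hand":0.01},{"x":0.0155,"y":0.019,"z":-0.001,"yaw":0,"hand":0.01},{"x":0.0155,"y":0.019,"z":-0.001,"yaw":0,"hand":0.01}])

```text
clock: 14.2
tool_pos: [0.4921, 0.0502, 0.0624]
tcp_rot: [0.008, -0.538, 0.843, -0.003]
force: [1.1, -0.4, 0.1]
gripper_width: 0.0112
```

Request:
carry_out(plan=[{"x":0,"y":0,"z":0,"yaw":0,"hand":0.032},{"x":0,"y":0,"z":0,"yaw":0,"hand":0.032},{"x":0,"y":0,"z":-0.03,"yaw":0,"hand":0.032},{"x":0,"y":0,"z":-0.07,"yaw":0,"hand":0.032},{"x":0.01,"y":0,"z":-0.11,"yaw":0,"hand":0.032},{"x":0.045,"y":-0.016,"z":-0.12,"yaw":5,"hand":0.032},{"x":0.09,"y":-0.032,"z":-0.12,"yaw":11,"hand":0.032},{"x":0.135,"y":-0.048,"z":-0.12,"yaw":17,"hand":0.032},{"x":0.18,"y":-0.064,"z":-0.12,"yaw":23,"hand":0.032},{"x":0.225,"y":-0.08,"z":-0.12,"yaw":29,"hand":0.032},{"x":0.27,"y":-0.096,"z":-0.12,"yaw":35,"hand":0.032},{"x":0.31,"y":-0.11,"z":-0.12,"yaw":40,"hand":0.032},{"x":0.31,"y":-0.11,"z":-0.12,"yaw":40,"hand":0.032},{"x":0.31,"y":-0.11,"z":-0.12,"yaw":40,"hand":0.032},{"x":0.31,"y":-0.11,"z":-0.12,"yaw":40,"hand":0.032}])

```text
clock: 15.7
tool_pos: [0.4595, -0.2766, 0.1808]
tcp_rot: [0.008, -0.218, 0.976, 0.0]
force: [-0.3, 0.9, -0.3]
gripper_width: 0.032
```

```bash
cat > l7.py <<'E'
from lids import *
from scipy.spatial.transform import Rotation as Ro
im=snap('wrist'); s=im['s']; print(s['tool_pos'],s['tcp_rot'],s['q'][6],s['gripper_width'])
W=cloud(im); 
m=(W[...,2]>.062)&(W[...,2]<.075)&(np.hypot(W[...,0]-.461,W[...,1]+.278)<.03)
k=np.median(W[m],0); print('knob',k,m.sum())
w,x,y,z=s['tcp_rot']; R=Ro.from_quat([x,y,z,w]).as_matrix()
print('shift',R.T@(np.r_[k[:2],.054]-s['tool_pos']), 'toolx ang',np.degrees(np.arctan2(R[1,0],R[0,0])))
q=(W[...,2]>.041)&(W[...,2]<.049)&(np.hypot(W[...,0]-k[0],W[...,1]-k[1])<.034); print('disc',W[q].min(0),W[q].max(0))
im=snap('top'); W=cloud(im); np.savez('pics/t3.npz',W=W,px=im['pixels']); cv2.imwrite('pics/t3.png',im['pixels']); measure(W,0)
E
python3 l7.py
```

```text
[ 0.45946803 -0.27661732  0.18082024] [ 8.17877081e-03 -2.17763968e-01  9.75967141e-01  3.18289659e-04] 1.8245497268610096 0.03204012897246415
knob [ 0.46104592 -0.27784766  0.06662866] 385
shift [ 0.00113713 -0.00141141  0.12682307] toolx ang -154.84231874481924
disc [ 0.43257355 -0.30657971  0.0410033 ] [ 0.49150648 -0.24810751  0.0488122 ]
tin centre [ 0.5164 -0.0105] r 0.0995 522
ang  -126.6 r 0.0664 [ 0.4768 -0.0637  0.0732] 29
ang  -105.1 r 0.0019 [ 0.5159 -0.0123  0.0737] 29
ang   -68.0 r 0.0649 [ 0.5407 -0.0707  0.0726] 29
ang    -7.4 r 0.0643 [ 0.5801 -0.0188  0.0735] 29
ang   114.9 r 0.0635 [0.4896 0.0471 0.0724] 31
ang   174.7 r 0.0646 [ 0.4521 -0.0045  0.0736] 28
  disc 0.4759 -0.0639 R 0.0325  ang -127.2 r 0.0669
  disc 0.5164 -0.0125 R 0.0332  ang -88.6 r 0.0020
  disc 0.5395 -0.0705 R 0.0318  ang -68.9 r 0.0643
  disc 0.5790 -0.0178 R 0.0322  ang -6.6 r 0.0631
  disc 0.4869 0.0476 R 0.0327  ang 116.9 r 0.0652
  disc 0.4513 -0.0029 R 0.0318  ang 173.4 r 0.0655
```

View pics/t3.png

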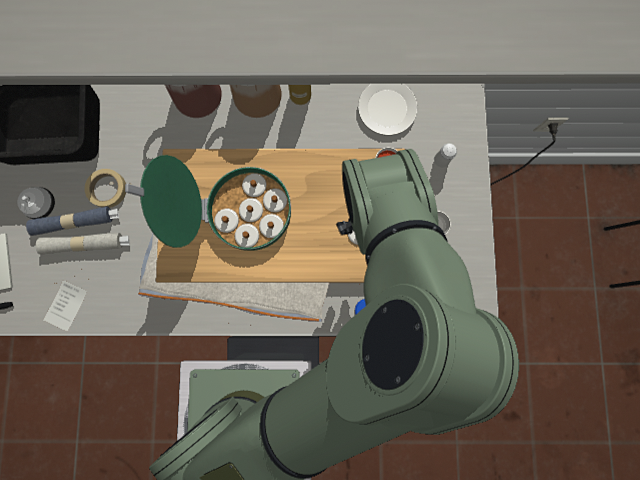

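The top view shows the cover open, all six lids in the tin, and a gap of about 122° centred at 53.7°. The bowls and shaker are in place. Next I pick up lid_7.

Request:
carry_out(plan=[{"x":0.001,"y":-0.0015,"z":0.045,"yaw":0,"hand":0.032},{"x":0.001,"y":-0.0015,"z":0.09,"yaw":0,"hand":0.032},{"x":0.001,"y":-0.0015,"z":0.115,"yaw":0,"hand":0.032},{"x":0.001,"y":-0.0015,"z":0.126,"yaw":0,"hand":0.032},{"x":0.001,"y":-0.0015,"z":0.126,"yaw":0,"hand":0.032},{"x":0.001,"y":-0.0015,"z":0.126,"yaw":0,"hand":0.01},{"x":0.001,"y":-0.0015,"z":0.126,"yaw":0,"hand":0.01},{"x":0.001,"y":-0.0015,"z":0.126,"yaw":0,"hand":0.01},{"x":0.001,"y":-0.0015,"z":0.126,"yaw":0,"hand":0.01},{"x":0.001,"y":-0.0015,"z":0.126,"yaw":0,"hand":0.01}])

```text
clock: 16.8
tool_pos: [0.4619, -0.278, 0.0564]
tcp_rot: [0.009, -0.218, 0.976, -0.0]
force: [-1.0, 2.2, 7.0]
gripper_width: 0.0115
```

Request:
carry_out(plan=[{"x":0,"y":0,"z":-0.01,"yaw":0,"hand":0.01},{"x":0,"y":0,"z":-0.035,"yaw":0,"hand":0.01},{"x":-0.01,"y":0.01,"z":-0.07,"yaw":0,"hand":0.01},{"x":-0.035,"y":0.04,"z":-0.09,"yaw":-3,"hand":0.01},{"x":-0.06,"y":0.07,"z":-0.09,"yaw":-7,"hand":0.01},{"x":-0.085,"y":0.1,"z":-0.09,"yaw":-11,"hand":0.01},{"x":-0.11,"y":0.13,"z":-0.09,"yaw":-15,"hand":0.01},{"x":-0.135,"y":0.16,"z":-0.09,"yaw":-19,"hand":0.01},{"x":-0.16,"y":0.19,"z":-0.09,"yaw":-23,"hand":0.01},{"x":-0.185,"y":0.215,"z":-0.09,"yaw":-26,"hand":0.01},{"x":-0.205,"y":0.235,"z":-0.09,"yaw":-28,"hand":0.01},{"x":-0.223,"y":0.251,"z":-0.09,"yaw":-28,"hand":0.01},{"x":-0.223,"y":0.251,"z":-0.09,"yaw":-28,"hand":0.01},{"x":-0.223,"y":0.251,"z":-0.09,"yaw":-28,"hand":0.01}])

```text
clock: 18.2
tool_pos: [0.5553, 0.0436, 0.15]
tcp_rot: [0.009, -0.448, 0.894, -0.003]
force: [0.0, -1.1, -0.3]
gripper_width: 0.0115
```

```bash
python3 - <<'E'
from lids import *
from scipy.spatial.transform import Rotation as Ro
im=snap('wrist'); s=im['s']; print(s['tool_pos'],s['tcp_rot'],s['q'][6],s['gripper_width'],s['force'])
cv2.imwrite('pics/w4.png',im['pixels']); W=cloud(im); measure(W,0,c=np.array([.518,-.0075]))
p=s['tool_pos']
m=(W[...,2]>p[2]-.02)&(W[...,2]<p[2]-.006)&(np.hypot(W[...,0]-p[0],W[...,1]-p[1])<.034)
q=W[m]; print('held disc',m.sum(),np.median(q,0))
(x,y),r=cv2.minEnclosingCircle((q[:,:2]*1e4).astype(np.float32)); print(x/1e4,y/1e4,r/1e4)
A=np.c_[q[:,:2]-p[:2],np.ones(len(q))]; print('disc plane',np.linalg.lstsq(A,q[:,2],rcond=None)[0])
w,x,y,z=s['tcp_rot']; R=Ro.from_quat([x,y,z,w]).as_matrix(); print(R.round(4))
E
```

```text
[0.55534882 0.0435967  0.14996799] [ 0.00884966 -0.4476595   0.89415569 -0.00287374] 1.632025545058359 0.011549166539340806 [ 0.02315068 -1.09579085 -0.25749778]
tin centre [ 0.5188 -0.0064] r 0.0989 7963
ang  -126.8 r 0.0610 [ 0.4823 -0.0552  0.071 ] 138
ang  -105.3 r 0.0030 [ 0.5181 -0.0092  0.0726] 618
ang   -69.1 r 0.0654 [ 0.5422 -0.0675  0.0726] 760
ang    -9.0 r 0.0623 [ 0.5804 -0.0161  0.0727] 587
ang   115.5 r 0.0616 [0.4924 0.0493 0.0726] 592
ang   175.0 r 0.0641 [ 0.455  -0.0008  0.0726] 765
  disc 0.4866 -0.0489 R 0.0328  ang -127.1 r 0.0534
  disc 0.5183 -0.0092 R 0.0296  ang -100.3 r 0.0029
  disc 0.5416 -0.0659 R 0.0323  ang -69.1 r 0.0637
  disc 0.5804 -0.0161 R 0.0340  ang -9.0 r 0.0623
  disc 0.4889 0.0497 R 0.0328  ang 118.1 r 0.0636
  disc 0.4531 0.0025 R 0.0329  ang 172.3 r 0.0663
held disc 9166 [0.54643992 0.03351676 0.13747584]
0.5555498046875 0.044659249877929685 0.03024039306640625
disc plane [0.02082074 0.01267696 0.13745301]
[[-0.599  -0.8005  0.0184]
 [-0.8006  0.5992  0.0028]
 [-0.0133 -0.0131 -0.9998]]
```

View pics/w4.png

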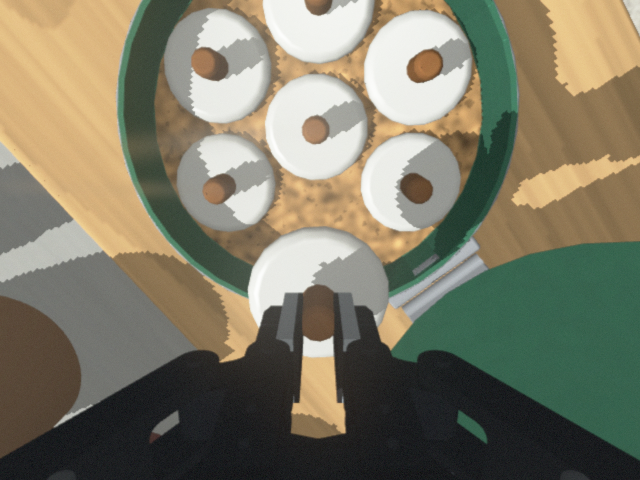

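Lid_7 is held level over the gap. Clearances are about 3 mm to B, 5 mm to the other neighbour and the middle lid, and 3 mm to the wall. I lower it with a 1 mm nudge away from B.

Request:
carry_out(plan=[{"x":0,"y":-0.001,"z":0.02,"yaw":0,"hand":0.01},{"x":0,"y":-0.001,"z":0.04,"yaw":0,"hand":0.01},{"x":0,"y":-0.001,"z":0.055,"yaw":0,"hand":0.01},{"x":0,"y":-0.001,"z":0.065,"yaw":0,"hand":0.01},{"x":0,"y":-0.001,"z":0.072,"yaw":0,"hand":0.01},{"x":0,"y":-0.001,"z":0.077,"yaw":0,"hand":0.01},{"x":0,"y":-0.001,"z":0.08,"yaw":0,"hand":0.01},{"x":0,"y":-0.001,"z":0.082,"yaw":0,"hand":0.01},{"x":0,"y":-0.001,"z":0.082,"yaw":0,"hand":0.01}])

```text
clock: 19.15
tool_pos: [0.5576, 0.0425, 0.0679]
tcp_rot: [0.009, -0.447, 0.894, -0.003]
force: [0.2, -1.1, -2.0]
gripper_width: 0.0114
```

Request:
carry_out(plan=[{"x":0,"y":0,"z":0.001,"yaw":0,"hand":0.01},{"x":0,"y":0,"z":0.002,"yaw":0,"hand":0.01},{"x":0,"y":0,"z":0.003,"yaw":0,"hand":0.01},{"x":0,"y":0,"z":0.004,"yaw":0,"hand":0.01},{"x":0,"y":0,"z":0.005,"yaw":0,"hand":0.01},{"x":0,"y":0,"z":0.0055,"yaw":0,"hand":0.01},{"x":0,"y":0,"z":0.0055,"yaw":0,"hand":0.01}])

```text
clock: 19.85
tool_pos: [0.5578, 0.0424, 0.0625]
tcp_rot: [0.009, -0.447, 0.894, -0.003]
force: [-0.6, -1.8, 3.0]
gripper_width: 0.0117
```

Request:
carry_out(plan=[{"x":0,"y":0,"z":0.0005,"yaw":0,"hand":0.01},{"x":0,"y":0,"z":0.0005,"yaw":0,"hand":0.01},{"x":0,"y":0,"z":0.0005,"yaw":0,"hand":0.032},{"x":0,"y":0,"z":0.0005,"yaw":0,"hand":0.032},{"x":0,"y":0,"z":0,"yaw":0,"hand":0.032},{"x":0,"y":0,"z":-0.02,"yaw":0,"hand":0.032},{"x":0,"y":0,"z":-0.05,"yaw":0,"hand":0.032},{"x":0.01,"y":0,"z":-0.09,"yaw":0,"hand":0.032},{"x":0.01,"y":0,"z":-0.13,"yaw":0,"hand":0.032},{"x":0.01,"y":0,"z":-0.17,"yaw":0,"hand":0.032},{"x":0.01,"y":0,"z":-0.17,"yaw":0,"hand":0.032},{"x":0.01,"y":0,"z":-0.17,"yaw":0,"hand":0.032}])

```text
clock: 21.05
tool_pos: [0.5488, 0.0339, 0.2327]
tcp_rot: [0.009, -0.447, 0.894, -0.004]
force: [-0.6, 0.1, -0.3]
gripper_width: 0.032
```

```bash
python3 - <<'E'
from lids import *
im=snap('wrist'); cv2.imwrite('pics/w5.png',im['pixels']); W=cloud(im); measure(W,0,c=np.array([.518,-.0075]))
c=np.array([.518,-.0075]); d=np.hypot(W[...,0]-c[0],W[...,1]-c[1])<.093
z=W[...,2][d]; print('z of disc tops pct',np.percentile(z[(z>.046)&(z<.062)],[2,50,98]))
t=snap('top'); cv2.imwrite('pics/t5.png',t['pixels'])
E
```

```text
tin centre [ 0.5183 -0.0074] r 0.0992 5849
ang  -127.0 r 0.0658 [ 0.4787 -0.06    0.0726] 410
ang   -96.6 r 0.0021 [ 0.5181 -0.0094  0.0726] 327
ang   -68.4 r 0.0653 [ 0.5423 -0.0681  0.0727] 374
ang    -8.2 r 0.0631 [ 0.5808 -0.0163  0.0727] 305
ang    51.9 r 0.0633 [0.5574 0.0424 0.0726] 284
ang   114.7 r 0.0624 [0.4922 0.0493 0.0725] 309
ang   174.2 r 0.0638 [ 0.4549 -0.001   0.0726] 369
  disc 0.4784 -0.0605 R 0.0296  ang -126.9 r 0.0664
  disc 0.5184 -0.0094 R 0.0297  ang -87.7 r 0.0020
  disc 0.5428 -0.0685 R 0.0297  ang -68.1 r 0.0658
  disc 0.5790 -0.0158 R 0.0321  ang -7.9 r 0.0613
  disc 0.5592 0.0445 R 0.0314  ang 51.8 r 0.0661
  disc 0.4887 0.0500 R 0.0327  ang 117.3 r 0.0645
  disc 0.4525 -0.0004 R 0.0315  ang 173.9 r 0.0662
z of disc tops pct [0.04701661 0.04999788 0.05187888]
```

View pics/w5.png

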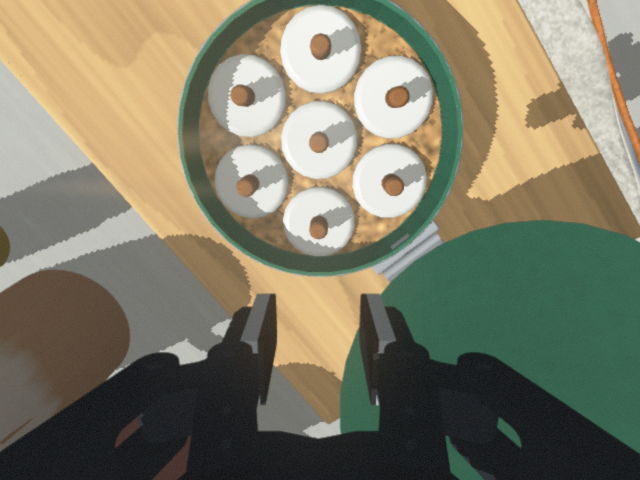

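View pics/t5.png

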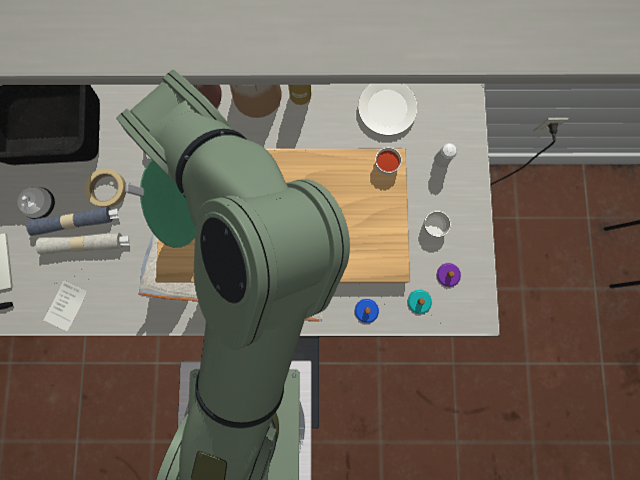

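The wrist view shows seven flat lids, one in the middle and six round it, with the fingers clear. The top view shows the bowls and shaker at their starting pixels, (388,160), (436,224) and (449,152).

```bash
python3 -c "
from rig import robot
print(robot.observe()['force']); print(robot.job_done())"
```

```text
[-0.42549141  0.47374588 -0.16090908]
the job is handed in; nothing more can be done
None
```

The job is done and handed in at about 21 s of the 61 s allowed; the hand-in gives no verdict.

- **Cover:** I pinched the tab and swung the cover open, past upright, to about 2.0 rad. That angle comes from the tool's path along the hinge arc. My depth fit to check it found no usable points, but both later top views show the cover lying well back.
- **Lids:** I slid two lids about 20° each along the wall without lifting them out. I then lowered lid_7 into the gap until it touched at about 3 N, and only then let go.
- **Last checks:** The final wrist image shows seven lids flat in the tin. Six are along the wall, 59 to 63° apart, with centres about 62 to 66 mm from the middle. The seventh is about 2 mm off centre. All the knob tops are at the same height.
- **Bystanders:** The bowls and the shaker look unmoved in the top view. The gripper was touching nothing at hand-in.
- **Disagreement:** The top camera read about 4 mm different from the wrist camera in y. I used the wrist camera, because its views from different angles agreed.

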